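Change over which cheese box is airing

ROBOT

A 7-joint arm with a two-finger parallel gripper is mounted at the origin on a cart in front of the work surface, level with it; the furniture and walls round the work are solid. World frame = base frame: x ahead of the robot, y to its left, z up, the work surface at z = 0. Lengths are in m, angles in rad, forces in N, time in s.
With the tool pointing down it reaches from about 0.4 to 0.85 m from the base axis. Payload 10.4 kg.
Tool frame: the origin (TCP) lies at the very end of the fingers, on their centre line; the grasp point (between the pads) lies manip.hold_point_z behind it (manip.hold_point_z is the distance from the TCP to the grasp point, in m); z points along the fingers, y is the direction in which the jaws open and shut (so a half turn about z gives the same grasp; the last joint's range is limited). The gripper opens to 85 mm and grips with 20 to 120 N. Pads are 22 mm wide; open, the fingers measure 114 mm over their backs; the gripper's body (76 mm by 85 mm) begins 54 mm behind the grasp point. The pads swing forward as they close: fully open they stand 13 mm farther back than shut.
Start: joints at [-1.224, 0.332, -0.065, 1.46, 0.022, 1.35, -0.088], TCP at [0.226, 0.583, 0.231] pointing down, gripper open.
Joint ranges: [-2.6, 2.6], [-0.5, 2.12], [-1.47, 1.34], [0.16, 2.42], [-1.27, 4.41], [0.06, 2.06], [-2.6, 2.6]. Speed limits (rad/s): [2.22, 2.22, 2.79, 2.79, 3.14, 3.14, 3.14].

INTERFACE

Orientations are given as a unit quaternion [x, y, z, w].
In Python, from workcell import manip gives the robot as it stands.
- The arm moves only by the tool jog_arm, never from a script. Its arguments are lists of equal length, an entry for each row: "translation": the shift along the world's x, y, z in mm, a list of three; "turn": the turn about the world's z in degrees. In form: {"translation": [[x, y, z], ...], "turn": [turn, ...]}. A call has 1 to 12 rows; each row is the pose to reach, as a shift and turn from the pose measured when the call began; what a row does not reach only later rows make up. A row lasts 1/12 s, in which the tool goes at most 41.7 mm and 7.16 degrees, less where a joint would pass 70% of its speed; a pose out of reach is approached as far as the arm can. A call with a gripper value outside its range is refused whole. "grip" is the finger opening in mm, from 0 to 85.4, set as the call begins (left out, the last holds). The fingers move at their own pace and stop on an object; "grip_force" is the grip in N (left out, the last holds). Time passes only in rows, so rows that repeat a pose let the fingers close. It gives the time, the measured TCP pose, the force and the opening at its end, in the units of the state.
- manip.get_obs(): the state, without advancing time (a new reading comes with each control period).
- manip.camera(name): name is "scene" or "top"; returns a dict with "frame" (420x560x3 uint8, red, green, blue), "mtx" (3x3 intrinsics, pixels), "pose" (4x4, takes a point from camera to world coordinates). Camera axes: x right, y down, z forward; pixel columns grow to the right and rows downward; lengths in m; the calibration is good to about 2 mm. A picture is of the moment at which its call begins. There is no depth.
- manip.hand_in(): hands the job in, once; it reports no verdict.
Trained networks look in a picture, given as the dict that the camera call returned (one of the last four; its "shot" number tells which), for a name from the list of things; names that differ only in an ending like _2 or _b are one class to them, and where a whole thing is asked for, a point or a joint stands for the part that bears it (a point fixed in the world has none). Each returns a list of dicts, best first, with "confidence" (0 to 1); they miss things now and then, are a little off and sometimes report something else, mostly with a low value. They report only what shows in the picture. A call takes as long as a camera call.
- manip.outline_of(picture, label): "mask" (420x560 bool, what is visible of it) and "extent" ([left, top, right, bottom] in pixels, round what is visible of it).
- manip.pinpoint(picture, label): "at" ([column, row] in pixels: a listed point, or the origin of a listed thing).
The state is a dict: "clock": time; "joint_pos": joint angles; "joint_velocities": joint speeds; "tau": joint torques, N m; "position": TCP position; "ee_rot": TCP orientation; "ft_force": force on the tool from outside, world axes, zero at the start; "torque": the same for the moment, N m; "grip_width": opening from 0.0 (shut) to 1.0 (fully open).
Only numpy, scipy, OpenCV 4.12 (cv2) and the standard library are available. Lean on these libraries where they do the work, as an engineer would, in place of code of your own. Each camera call takes 0.05 s, during which the arm holds its last target. There are 200 camera calls.

TASK

The cheese in the box whose lid stands ajar has aired enough: press the front of that lid all the way down and let go, so that its push catch takes it and it stays shut. Then air the small round cheese: press the front of its box's lid until the catch lets go, and take the finger away so that the lid springs ajar; the two boxes must never stand open together, or mould spreads from one to the other. Only press the lids, never lift one by hand; the box with the brick of cheese stays shut throughout, and nothing else is to be moved.

Things in the scene. Friction and masses are not known exactly. Their poses are not given: they have to be found in the camera images.
- box_wedge: White box holding the small wedge of cheese with a dark rind (100x92x40 mm), seen through its clear lid. This is the box whose lid stands ajar at the start. Case 180 deep (x), 135 wide (y), 85 mm high, fixed; origin: underside centre; front = -x; lid hinge along y at x +88, z +97 mm. Three boxes, alike but for the cheese. Lid: aluminium frame 144 wide, 183 deep, 6 mm thick, no handle, 13 mm skirt; top 100 mm above the deck when shut.
- lid_wedge (a joint): Angle of this lid (rad): 0 = shut, held by the catch; about 0.19 = ajar as the catch's plunger holds it, front 30 mm higher; more = raised by hand; -0.047 = pressed fully down on its stop.
- press_wedge (a point): Top of the lid's 34 mm front rail, mid-width, 24 mm behind its front edge, over the catch; moves with the lid. Push-push catch: press down to the firm stop (7.5 mm below shut; at least 6 needed), let go. From shut the lid then springs 30 mm up, ajar; from ajar (38 mm down to the stop) it stays shut. Each full press changes it over. Under 6 N before the stop if pressed slowly.
- box_round: White box holding the small round cheese (101x97x46 mm), seen through its clear lid. Its lid is shut at the start. Case 180 deep (x), 135 wide (y), 85 mm high, fixed; origin: underside centre; front = -x; lid hinge along y at x +88, z +97 mm. Three boxes, alike but for the cheese. Lid: aluminium frame 144 wide, 183 deep, 6 mm thick, no handle, 13 mm skirt; top 100 mm above the deck when shut.
- lid_round (a joint): Angle of this lid (rad): 0 = shut, held by the catch; about 0.19 = ajar as the catch's plunger holds it, front 30 mm higher; more = raised by hand; -0.047 = pressed fully down on its stop.
- press_round (a point): Top of the lid's 34 mm front rail, mid-width, 24 mm behind its front edge, over the catch; moves with the lid. Push-push catch: press down to the firm stop (7.5 mm below shut; at least 6 needed), let go. From shut the lid then springs 30 mm up, ajar; from ajar (38 mm down to the stop) it stays shut. Each full press changes it over. Under 6 N before the stop if pressed slowly.
- box_brick: White box holding the small brick of cheese (57x92x40 mm), seen through its clear lid. Its lid is shut at the start. Case 180 deep (x), 135 wide (y), 85 mm high, fixed; origin: underside centre; front = -x; lid hinge along y at x +88, z +97 mm. Three boxes, alike but for the cheese. Lid: aluminium frame 144 wide, 183 deep, 6 mm thick, no handle, 13 mm skirt; top 100 mm above the deck when shut.
- lid_brick (a joint): Angle of this lid (rad): 0 = shut, held by the catch; about 0.19 = ajar as the catch's plunger holds it, front 30 mm higher; more = raised by hand; -0.047 = pressed fully down on its stop.
- press_brick (a point): Top of the lid's 34 mm front rail, mid-width, 24 mm behind its front edge, over the catch; moves with the lid. Push-push catch: press down to the firm stop (7.5 mm below shut; at least 6 needed), let go. From shut the lid then springs 30 mm up, ajar; from ajar (38 mm down to the stop) it stays shut. Each full press changes it over. Under 6 N before the stop if pressed slowly.
- smoked_piece: Loose brick of smoked cheese, 53x82x38 mm, standing on the deck in front of the boxes; origin at its underside. To be left alone.
- butter: Loose yellow butter piece, 45x63x22 mm, standing on the deck in front of the boxes; origin at its underside. To be left alone.
- price_tag: Loose price tag, a card on a black foot, 22x58x46 mm, standing on the deck in front of the boxes; origin at its underside. To be left alone.
- small_wedge: Loose small wedge of cheese, 67x77x30 mm, standing on the deck in front of the boxes; origin at its underside. To be left alone.

How it is judged:
By the outcome, as a careful person would: the job done as asked, in the order asked, and still so for the second after the job is handed in, with the robot touching nothing.
It also fails if it takes over 48 s, if anything falls off the work surface, if the arm or the gripper's body presses on something with over 40 N, if the wrist force passes 120 N, or if a joint passes its speed limit or range.

## Working session

There is one attempt and no reset: what is moved stays moved. The work goes in short steps, Python scripts to look and compute and a tool call to move; the robot and the scene stay as the last step left them, time stands still between calls to the robot, and variables do not carry over. Pictures are saved under pics/ and viewed, about 8 in all and at most 12, crops included, and the job is handed in when it is done.

Besides the shell and the picture viewer there is one more tool, called after "Emit:" in YAML: its name, and indented under it one key for each argument. jog_arm: Moves the arm, as the interface text tells. Its arguments: {"type":"object","properties":{"translation":{"type":"array"},"turn":{"type":"array"},"grip":{"type":"number"},"grip_force":{"type":"number"}},"required":["translation","turn"]}

```bash
mkdir -p pics; cat > h.py <<'E'
from workcell import manip
import numpy as np, cv2
def shot(n,f):
    p=manip.camera(n); cv2.imwrite('pics/'+f,p['frame'][:,:,::-1]); return p
def ray(p,uv,z):
    K=np.array(p['mtx']);T=np.array(p['pose'])
    d=T[:3,:3]@np.linalg.inv(K)@np.array([uv[0],uv[1],1.]);o=T[:3,3]
    return (o+d*(z-o[2])/d[2]).round(4)
def pix(p,X):
    T=np.linalg.inv(np.array(p['pose']));c=T[:3,:3]@np.array(X)+T[:3,3];q=np.array(p['mtx'])@c
    return (q[:2]/q[2]).round(1)
E
python3 - <<'E'
from h import *
o=manip.get_obs();print({k:np.round(o[k],3).tolist() for k in('clock','position','ee_rot','ft_force','grip_width')},manip.hold_point_z)
for n in('top','scene'):
    p=shot(n,n+'1.png');print(n,np.array(p['pose'])[:3].round(3).tolist())
    for b in('wedge','round','brick'):
        z=.13 if b=='wedge' else .1
        for r in manip.pinpoint(p,'press_'+b)[:2]: print('press',b,r['at'],round(r['confidence'],2),ray(p,r['at'],z))
        for r in manip.pinpoint(p,'box_'+b)[:2]: print('box',b,r['at'],round(r['confidence'],2),ray(p,r['at'],0))
a=cv2.imread('pics/top1.png');b=cv2.imread('pics/scene1.png')
E
```

```text
{'clock': 0.0, 'position': [0.226, 0.582, 0.231], 'ee_rot': [0.184, 0.983, -0.001, -0.0], 'ft_force': [-0.282, 0.897, -0.509], 'grip_width': 1.001} 0.0187
top [[0.006, -0.982, 0.19, 0.37], [-1.0, -0.01, -0.019, 0.029], [0.02, -0.19, -0.982, 1.07]]
press wedge [195.6, 201.4] 0.82 [0.5651 0.1982 0.13  ]
box wedge [201.8, 193.3] 0.72 [0.6153 0.2055 0.    ]
press round [357.7, 239.8] 0.97 [ 0.4783 -0.2011  0.1   ]
box round [346.4, 219.7] 0.55 [ 0.5449 -0.1954  0.    ]
press brick [275.4, 236.6] 0.56 [0.4845 0.0032 0.1   ]
press brick [350.0, 278.2] 0.36 [ 0.3844 -0.179   0.1   ]
box brick [268.9, 214.8] 0.74 [0.5565 0.0187 0.    ]
scene [[0.817, -0.397, 0.418, 0.124], [-0.576, -0.568, 0.588, -0.589], [0.004, -0.721, -0.693, 0.783]]
press wedge [239.1, 155.7] 0.83 [0.5568 0.1993 0.13  ]
box wedge [263.0, 189.4] 0.65 [0.6183 0.2016 0.    ]
press round [320.5, 292.9] 0.82 [ 0.4831 -0.1924  0.1   ]
box round [347.1, 310.5] 0.66 [ 0.5515 -0.198   0.    ]
press brick [257.4, 227.7] 0.74 [0.4809 0.0082 0.1   ]
press brick [207.2, 274.6] 0.34 [ 0.3404 -0.0416  0.1   ]
box brick [285.7, 244.9] 0.91 [0.5549 0.0142 0.    ]
```

View pics/top1.png

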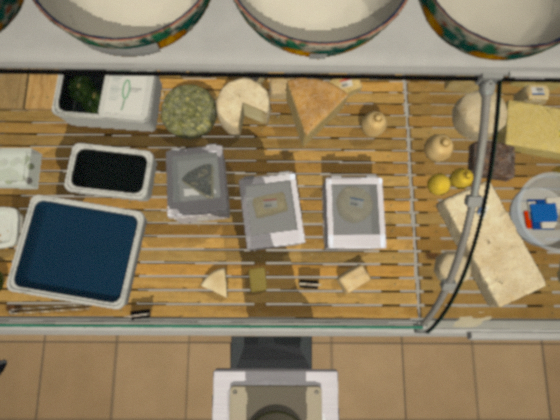

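View pics/scene1.png

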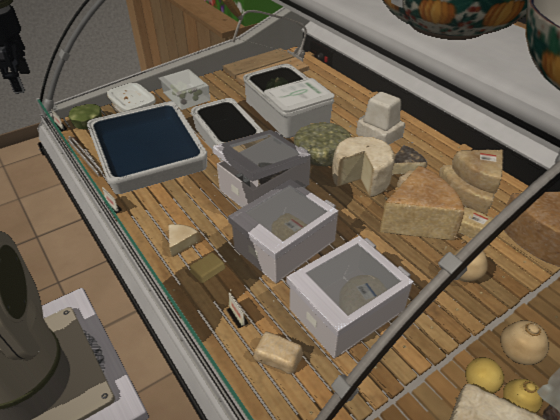

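```bash
python3 - <<'E'
from h import *
P={n:shot(n,n+'2.png') for n in('top','scene')}
print('tcp in scene',pix(P['scene'],manip.get_obs()['position']))
for uv in((45,105),(335,390)): print('arch base',ray(P['scene'],uv,0),ray(P['scene'],uv,.1))
print('right arch top',ray(P['top'],(425,325),0))
def tri(l):
    A=[];B=[]
    for n in P:
        r=manip.pinpoint(P[n],l)
        if not r: return None
        p0=ray(P[n],r[0]['at'],0.);p1=ray(P[n],r[0]['at'],.3);d=(p1-p0)/np.linalg.norm(p1-p0)
        M=np.eye(3)-np.outer(d,d);A.append(M);B.append(M@p0)
    return np.linalg.solve(sum(A),sum(B)).round(4)
for b in('wedge','round','brick'):
    print(b,tri('press_'+b),tri('box_'+b))
    for n in P:
        r=manip.outline_of(P[n],'lid_'+b)
        if r and n=='top':
            c=cv2.minAreaRect(np.argwhere(r[0]['mask'])[:,::-1].astype(np.float32))
            q=cv2.boxPoints(c);print([ray(P[n],u,.1)[:2].tolist() for u in q],r[0]['confidence'])
t=cv2.imread('pics/top2.png')[130:300,140:410];t=cv2.resize(t,None,fx=2.9,fy=2.9,interpolation=3)
cv2.imwrite('pics/topz.png',t)
E
```

```text
tcp in scene [24.7 86.9]
arch base [0.2902 0.9215 0.    ] [0.269  0.7287 0.1   ]
arch base [ 0.4273 -0.3118  0.    ] [ 0.3886 -0.3472  0.1   ]
right arch top [ 0.2657 -0.3952  0.    ]
wedge [0.5576 0.1946 0.1331] [0.6095 0.1904 0.0195]
[[0.7078, 0.2913], [0.7205, 0.1408], [0.5434, 0.1242], [0.5321, 0.2699]] 0.86
round [ 0.4834 -0.2     0.1027] [ 0.5572 -0.1964 -0.0041]
[[0.6358, -0.1228], [0.6376, -0.2768], [0.456, -0.2681], [0.4548, -0.1193]] 0.68
brick [0.4843 0.0041 0.1012] [ 0.6863  0.259  -0.3046]
[[0.6286, 0.0988], [0.6501, -0.0473], [0.4709, -0.0691], [0.4513, 0.0724]] 0.61
```

View pics/topz.png

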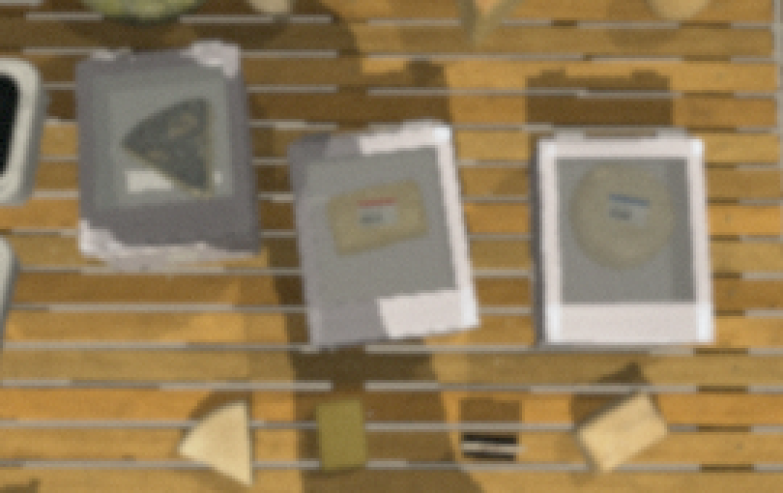

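Emit:
jog_arm:
  translation:
    - [0,0,30]
    - [0,-20,50]
    - [20,-50,60]
    - [50,-85,60]
    - [80,-120,60]
    - [110,-155,60]
    - [140,-190,60]
    - [170,-225,60]
    - [200,-260,60]
    - [230,-290,60]
    - [260,-315,60]
    - [290,-345,60]
  turn: [0,3,6,9,12,15,18,21,22,22,22,22]
  grip: 0

```text
clock: 2.7
position: [0.4989, 0.2537, 0.2918]
ee_rot: [-0.007, 1.0, 0.0, 0.0]
ft_force: [1.2, 0.7, -0.4]
grip_width: -0.004
```

Emit:
jog_arm:
  translation:
    - [30,-30,0]
    - [59,-58,-20]
    - [59,-58,-50]
    - [59,-58,-80]
    - [59,-58,-105]
    - [59,-58,-120]
    - [59,-58,-130]
    - [59,-58,-130]
    - [59,-58,-130]
  turn: [0,0,0,0,0,0,0,0,0]

```text
clock: 3.45
position: [0.5581, 0.1958, 0.1623]
ee_rot: [-0.007, 1.0, 0.0, 0.0]
ft_force: [-1.0, -0.1, 0.2]
grip_width: -0.001
```

```bash
python3 - <<'E'
from h import *
o=manip.get_obs();print(o['clock'],o['position'],o['ft_force'])
p=shot('scene','s3.png');print(pix(p,o['position']),pix(p,np.array(o['position'])-[0,0,.029]))
t=cv2.imread('pics/s3.png')[60:260,150:400];cv2.imwrite('pics/s3z.png',cv2.resize(t,None,fx=3,fy=3,interpolation=3))
E
```

```text
3.45 [0.5580553  0.19580174 0.1623045 ] [-0.99049909 -0.11825091  0.23156756]
[239.5 144.3] [240.3 155.1]
```

View pics/s3z.png

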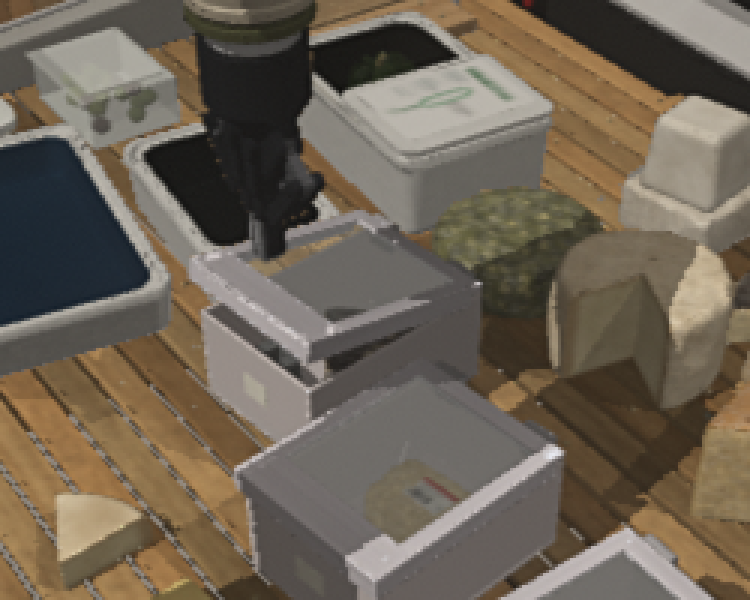

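Emit:
jog_arm:
  translation:
    - [0,0,-10]
    - [0,0,-20]
    - [0,0,-26]
    - [0,0,-30]
    - [0,0,-33]
    - [0,0,-36]
    - [0,0,-39]
    - [0,0,-42]
    - [0,0,-45]
    - [0,0,-48]
    - [0,0,-51]
    - [0,0,-54]
  turn: [0,0,0,0,0,0,0,0,0,0,0,0]

```text
clock: 4.5
position: [0.5584, 0.196, 0.1088]
ee_rot: [-0.007, 1.0, 0.001, 0.001]
ft_force: [-1.5, -0.2, 2.4]
grip_width: -0.002
```

Emit:
jog_arm:
  translation:
    - [0,0,-2]
    - [0,0,-4]
    - [0,0,-6]
    - [0,0,-8]
    - [0,0,-10]
    - [0,0,-12]
    - [0,0,-14]
    - [0,0,-15]
    - [0,0,-16]
    - [0,0,-17]
    - [0,0,-17]
  turn: [0,0,0,0,0,0,0,0,0,0,0]

```text
clock: 5.42
position: [0.5586, 0.1961, 0.0928]
ee_rot: [-0.007, 1.0, 0.001, 0.001]
ft_force: [-4.8, -1.0, 11.0]
grip_width: 0.002
```

Emit:
jog_arm:
  translation:
    - [0,0,-1]
    - [0,0,-2]
    - [0,0,-2]
  turn: [0,0,0]

```text
clock: 5.67
position: [0.5587, 0.1961, 0.0926]
ee_rot: [-0.007, 1.0, 0.001, 0.001]
ft_force: [-8.8, -2.6, 18.1]
grip_width: 0.005
```

Firm stop reached. Release straight up slowly.

Emit:
jog_arm:
  translation:
    - [0,0,2]
    - [0,0,5]
    - [0,0,8]
    - [0,0,12]
    - [0,0,20]
    - [0,0,40]
    - [0,0,70]
    - [0,0,100]
    - [0,0,100]
  turn: [0,0,0,0,0,0,0,0,0]

```text
clock: 6.42
position: [0.5613, 0.1969, 0.1993]
ee_rot: [-0.007, 1.0, 0.003, 0.005]
ft_force: [0.2, 0.2, 0.4]
grip_width: 0.0
```

```bash
python3 - <<'E'
from h import *
o=manip.get_obs();print(o['clock'],o['position'],o['ft_force'])
p=shot('scene','s4.png')
t=cv2.imread('pics/s4.png')[60:260,150:400];cv2.imwrite('pics/s4z.png',cv2.resize(t,None,fx=3,fy=3,interpolation=3))
E
```

```text
6.4167 [0.56134469 0.19694413 0.19927955] [0.20922655 0.19761878 0.37517531]
```

View pics/s4z.png

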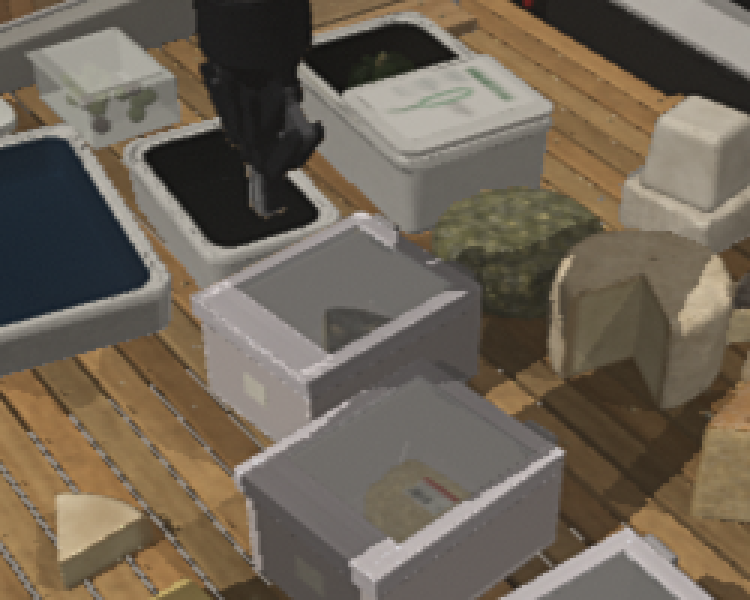

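Emit:
jog_arm:
  translation:
    - [0,-15,20]
    - [-8,-45,30]
    - [-16,-80,30]
    - [-24,-120,30]
    - [-32,-160,30]
    - [-40,-200,30]
    - [-48,-240,30]
    - [-56,-280,30]
    - [-64,-320,30]
    - [-72,-355,30]
    - [-81,-385,30]
    - [-81,-395,20]
  turn: [0,0,0,0,0,0,0,0,0,0,0,0]

```text
clock: 7.47
position: [0.4776, -0.204, 0.2176]
ee_rot: [-0.004, 1.0, 0.002, 0.005]
ft_force: [0.1, -0.8, -0.6]
grip_width: -0.0
```

Emit:
jog_arm:
  translation:
    - [0,-4,-20]
    - [0,-8,-50]
    - [0,-8,-75]
    - [0,-8,-90]
    - [0,-8,-90]
    - [0,-8,-90]
  turn: [0,0,0,0,0,0]

```text
clock: 7.97
position: [0.477, -0.2119, 0.1271]
ee_rot: [-0.004, 1.0, 0.002, 0.004]
ft_force: [0.4, -0.3, 1.1]
grip_width: -0.001
```

```bash
python3 - <<'E'
from h import *
o=manip.get_obs();print(o['clock'],o['position'],o['ft_force'])
p=shot('scene','s5.png');print(pix(p,o['position']),pix(p,[*o['position'][:2],.1]))
for r in manip.pinpoint(p,'press_round')[:2]: print(r['at'],ray(p,r['at'],.1))
t=cv2.imread('pics/s5.png')[160:360,210:460];cv2.imwrite('pics/s5z.png',cv2.resize(t,None,fx=3,fy=3,interpolation=3))
E
```

```text
7.9667 [ 0.47700053 -0.21189357  0.12714509] [ 0.42833012 -0.31928111  1.13987439]
[325.7 292.1] [324.7 301.9]
[318.9, 291.8] [ 0.4823 -0.1888  0.1   ]
```

View pics/s5z.png

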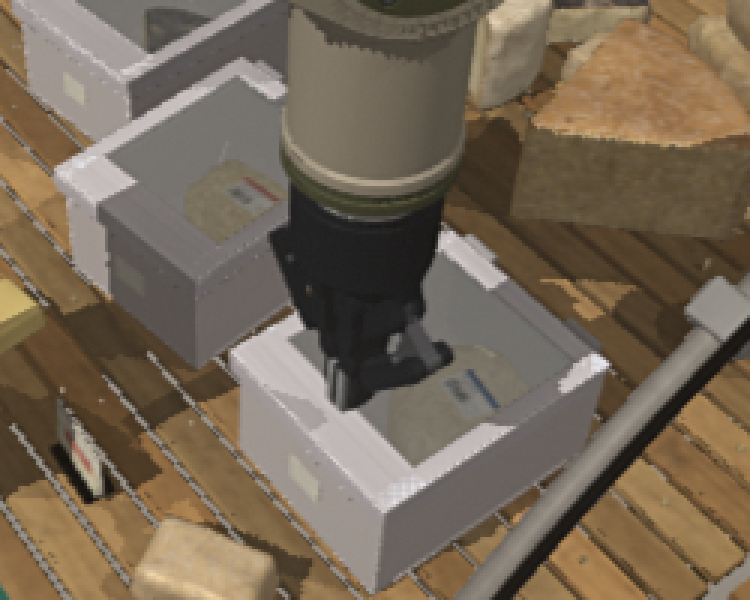

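Emit:
jog_arm:
  translation:
    - [2,8,0]
    - [3,14,-8]
    - [3,14,-16]
    - [3,14,-22]
    - [3,14,-26]
    - [3,14,-28]
    - [3,14,-30]
    - [3,14,-32]
    - [3,14,-34]
    - [3,14,-35]
    - [3,14,-36]
    - [3,14,-36]
  turn: [0,0,0,0,0,0,0,0,0,0,0,0]

```text
clock: 9.07
position: [0.4812, -0.1984, 0.0929]
ee_rot: [-0.004, 1.0, 0.002, 0.006]
ft_force: [-0.9, -0.5, 3.5]
grip_width: 0.002
```

Emit:
jog_arm:
  translation:
    - [0,0,-1]
    - [0,0,-2]
    - [0,0,-3]
    - [0,0,-3]
  turn: [0,0,0,0]

```text
clock: 9.4
position: [0.4814, -0.1986, 0.0921]
ee_rot: [-0.003, 1.0, 0.002, 0.006]
ft_force: [-13.8, 5.3, 30.4]
grip_width: -0.002
```

Firm stop reached. Release.

Emit:
jog_arm:
  translation:
    - [0,0,3]
    - [0,0,8]
    - [0,0,16]
    - [0,0,28]
    - [0,0,45]
    - [0,0,70]
    - [0,0,100]
    - [0,20,130]
    - [0,50,150]
    - [0,50,150]
  turn: [0,0,0,0,0,0,0,0,0,0]

```text
clock: 10.23
position: [0.4838, -0.1441, 0.2471]
ee_rot: [-0.006, 1.0, 0.003, 0.01]
ft_force: [0.9, 0.4, -1.7]
grip_width: 0.002
```

```bash
python3 - <<'E'
from h import *
o=manip.get_obs();print(o['clock'],o['position'],o['ft_force'])
shot('scene','s6.png')
t=cv2.imread('pics/s6.png')[110:380,150:470];cv2.imwrite('pics/s6z.png',cv2.resize(t,None,fx=2.2,fy=2.2,interpolation=3))
E
```

```text
10.2333 [ 0.48383723 -0.14409075  0.2470968 ] [ 0.86761192  0.38714693 -1.66594919]
```

View pics/s6z.png

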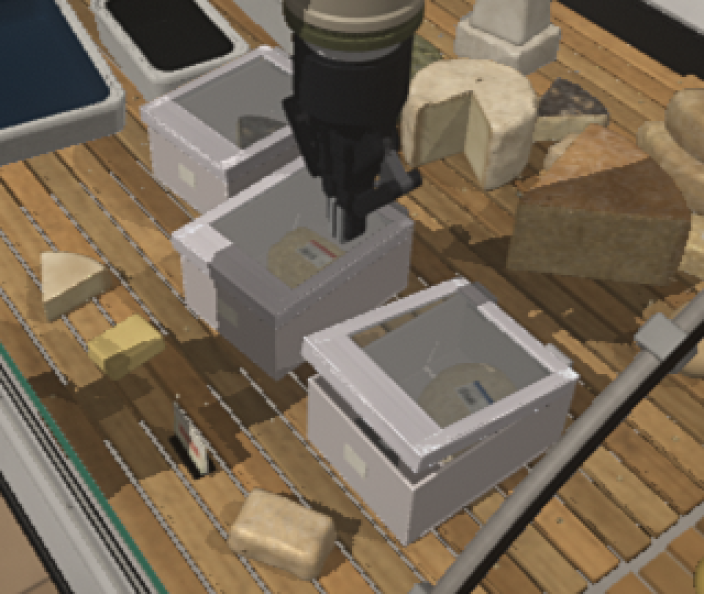

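The picture shows the round box's lid ajar (front at about 375,400), and the wedge and brick lids shut. The loose pieces have not moved and the arm is clear.

```bash
python3 -c "
from workcell import manip
print(manip.hand_in())"
```

```text
the job is handed in; nothing more can be done
None
```

The job is done and handed in. The clock stood at about 10 s of the 48 s allowed.

- **Wedge box:** I pressed the lid down with closed fingers to its firm stop (tip at z ≈ 0.0926 m, about 18 N). After I let go, the picture showed it staying shut.
- **Round box:** Only after that check did I press this lid to its stop (z ≈ 0.092 m, about 30 N). After I let go it sprang ajar.
- **A slip on the way:** I first came down about 14 mm to the side of the round box's press point. I corrected this before pressing.

The last picture shows the wedge and brick boxes shut, the round box ajar, the loose pieces standing as before and the gripper well clear. None of my checks failed or disagreed.

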